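Re-seat and lock the board carriage against its stop

TASK

Flick up the red brake lever of the board carriage, roll the carriage along its rail to the right until its sprung rubber bumper is pressed right in against the screw of the blue stop, without ramming it, and while it is held there push the brake lever down until it snaps shut. When you let go, the brake must keep the carriage with the bumper pressed in; leave everything else on the bench where it is.

Things in the scene. Friction and masses are not known exactly. Their poses are not given: they have to be found in the camera images.
- rail: Fixed linear guide: grey base plate 110 x 340 x 10 mm on a 12 mm plinth, a 22 mm wide steel rail (top 38 mm above the bench) along it. Origin: centre of the plate's underside, 12 mm above the bench. y axis along the rail: the carriage travels to -y (robot's right), towards the stop; -x points to the robot's side.
- carriage: Dark plate 100 x 110 x 10 mm (top 62 mm above the bench) that rolls along the rail, a blue circuit board screwed on top (up to 82 mm). Axes as the rail's; origin mid-length, at the level of the rail's origin and on its y axis. About 0.9 kg in all; rolls with 1 to 2 N; with the brake on it resists about 30 N. Brake with red lever on its near (-x) side, bumper on its -y end.
- bumper_tip (a point): Centre of the outer face of the black rubber bumper (16 mm across), 73 mm from the carriage origin towards -y when not pressed, 20 mm to -x, 42 mm above the bench. A spring plunger with 6 mm travel: 4 N starts it moving, 10 N presses it right in, then it is solid.
- stop_block: Blue stop 96 x 30 x 44 mm with a black clamp knob (top 88 mm above the bench), fixed on the rail. Axes as the rail's; origin under its centre, level with the rail's; face towards the carriage at +15 mm y. A 9 mm steel screw stands out of that face in line with the bumper, its end 4 to 34 mm from the face: set by the last user, not measured, to be felt for. Push it with at most 25 N.
- lever_hinge (a point): Middle of the lever's hinge: 57 mm to -x of the carriage origin, 54 mm above the bench. The hinge runs along the rail's y axis.
- lever_grip (a point): Centre of the lever's red handle: 50 mm long, 20 mm wide (along the rail's y), 14 mm thick, 75 mm from the hinge on the robot's side (-x). Locked, it points 0.12 rad above level and this point is 63 mm above the bench; fully up, about 109 mm. It can be pinched from above across its 20 mm width; the carriage can be rolled and held by it.
- brake_lever (a joint): Brake lever, rad: 0 = down, locked (solid stop); 0.70 = fully up (stop). A spring flips it over its dead point at about 0.35: 5 to 9 N at the handle lifts it out of the lock, and past the dead point it goes up and stays up; likewise 5 to 9 N pushes it down, then it snaps shut. The sprung brake shoe meets the base plate below about 0.2; until then an unheld carriage is pushed back by the bumper.
- tweezers_2: Steel tweezers, 121 x 12 x 9 mm, loose on the bench to the right; bystander.
- hex_key: Hex key with a red handle sleeve, 106 x 35 x 9 mm, loose on the bench to the right; bystander.

How it is judged:
By the outcome, as a careful person would: the job done as asked, in the order asked, and still so for the second after the job is handed in, with the robot touching nothing.
It also fails if it takes over 48 s, if anything falls off the work surface, if the arm or the gripper's body presses on something with over 40 N, if the wrist force passes 120 N, or if a joint passes its speed limit or range.

ROBOT

A 6-joint arm with a two-finger parallel gripper is mounted at the origin on a cart in front of the work surface, level with it; the furniture and walls round the work are solid. World frame = base frame: x ahead of the robot, y to its left, z up, the work surface at z = 0. Lengths are in m, angles in rad, forces in N, time in s.
With the tool pointing down it reaches from about 0.3 to 0.775 m from the base axis. Payload 14.6 kg.
Tool frame: the origin (TCP) lies at the very end of the fingers, on their centre line; the grasp point (between the pads) lies 19 mm behind it; z points along the fingers, y is the line along which they close (so a half turn about z gives the same grasp; the last joint's range is limited). The gripper opens to 94 mm and grips with 3 to 60 N. Pads are 16 mm wide; open, the fingers measure 119 mm over their backs; the gripper's body (75 mm by 177 mm) begins 78 mm behind the grasp point.
Start: joints at [1.22, 0.3, 1.521, -0, 1.321, -0.067], TCP at [0.154, 0.528, 0.205] pointing down, gripper open.
Joint ranges: [-3.03, 3.03], [-0.79, 2.21], [0.23, 2.52], [-1.04, 4.18], [0, 3.07], [-2.55, 2.55]. Speed limits (rad/s): [2.22, 2.22, 2.57, 3.14, 3.14, 3.14].

INTERFACE

Orientations are given as [roll, pitch, yaw] about the fixed x, y, z axes, in that order (R = Rz(yaw) Ry(pitch) Rx(roll)).
In Python, from station import ctrl gives the robot as it stands.
- The arm moves only by the shell command python3 -m pendant 'ROWS' [OPENING] [FORCE]. ROWS is JSON, a list of rows, each a list of 2 entries, a list of its own where there are three numbers: the shift along the world's x, y, z in cm, then the turn about the world's z in rad. A call has 1 to 20 rows; each row shifts and turns the commanded pose from where the row before left it; what a row does not reach is not made up. A row lasts 1/12 s, in which the tool goes at most 41.7 mm and 7.16 degrees, less where a joint would pass 70% of its speed; a pose out of reach is approached as far as the arm can. A call is refused whole if a number of a shift passes 4.17 or a number of a turn 0.125, either way. A call with a gripper value outside its range is refused whole. OPENING is the opening, from 0 (shut) to 1 (fully open), set as the call begins (- or left out, the last holds). The fingers move at their own pace and stop on an object; FORCE is the grip in N (left out, the last holds). Time passes only in rows, so rows that do not move let the fingers close. It gives the time, the measured TCP pose, the force, the opening and the grip force at its end, in the units of the state.
- ctrl.get_obs(): the state, without advancing time (a new reading comes with each control period).
- ctrl.camera(name): name is "scene" or "top" or "wrist"; returns a dict with "color" (400x640x3 uint8, red, green, blue), "intrinsics" (3x3 intrinsics, pixels), "camera_from_world" (4x4, takes a point from world to camera coordinates). Camera axes: x right, y down, z forward; pixel columns grow to the right and rows downward; lengths in m; the calibration is good to about 2 mm. A picture is of the moment at which its call begins. There is no depth.
- ctrl.hand_in(): hands the job in; it is judged then, once.
The state is a dict: "time_s": time; "qpos": joint angles; "joint_vel": joint speeds; "tau": joint torques, N m; "ee_pos": TCP position; "eef_rot": TCP orientation; "force": force on the tool from outside, world axes, zero at the start; "moment": the same for the moment, N m; "grip_width": finger opening in m; "grip_force": force on a finger pad.
Only numpy, scipy, OpenCV 4.12 (cv2) and the standard library are available. Lean on these libraries where they do the work, as an engineer would, in place of code of your own. Each camera call takes 0.05 s, during which the arm holds its last target. There are 200 camera calls.

## Working session

There is one attempt and no reset: what is moved stays moved. The work goes in short steps, Python scripts to look and compute and a shell command to move; the robot and the scene stay as the last step left them, time stands still between calls to the robot, and variables do not carry over. Pictures are saved under pics/ and viewed, at most 10 in all, crops included, and the job is handed in when it is done.

```bash
mkdir -p pics; ls
python3 - <<'E'
from station import ctrl
import cv2,numpy as np
o=ctrl.get_obs();print({k:np.round(v,3).tolist() for k,v in o.items()})
for n in("top","scene"):
    c=ctrl.camera(n);cv2.imwrite(f"pics/{n}0.png",c["color"][...,::-1])
    print(n,np.round(c["intrinsics"],1).tolist(),np.round(c["camera_from_world"],3).tolist())
E
```

```text
pics
{'time_s': 0.0, 'qpos': [1.22, 0.3, 1.522, -0.0, 1.321, -0.067], 'joint_vel': [-0.0, 0.001, -0.002, 0.001, 0.002, -0.0], 'tau': [0.002, -53.182, -35.273, 0.071, 0.025, -0.0], 'ee_pos': [0.154, 0.528, 0.205], 'eef_rot': [-3.14, -0.0, 2.858], 'force': [0.42, -0.167, 0.069], 'moment': [-0.01, 0.005, -0.027], 'grip_force': 0.0, 'grip_width': 0.094}
top [[476.7, 0.0, 315.2], [0.0, 476.7, 192.1], [0.0, 0.0, 1.0]] [[-0.014, -1.0, -0.016, -0.376], [-0.991, 0.016, -0.134, 0.506], [0.134, 0.014, -0.991, 0.948], [0.0, 0.0, 0.0, 1.0]]
scene [[447.3, 0.0, 326.5], [0.0, 447.3, 192.9], [0.0, 0.0, 1.0]] [[0.484, -0.875, -0.009, -0.596], [-0.654, -0.354, -0.669, 0.21], [0.582, 0.329, -0.743, 0.735], [0.0, 0.0, 0.0, 1.0]]
```

View pics/top0.png

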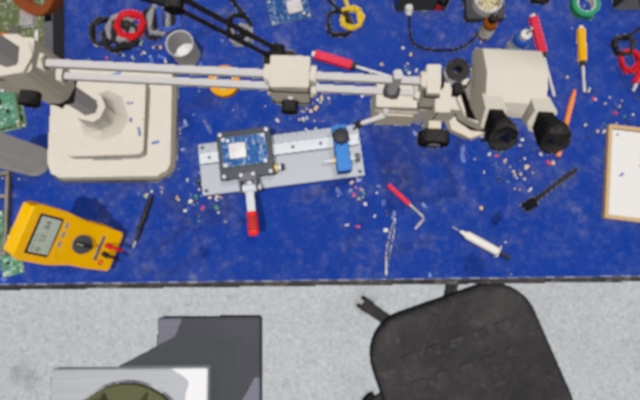

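View pics/scene0.png

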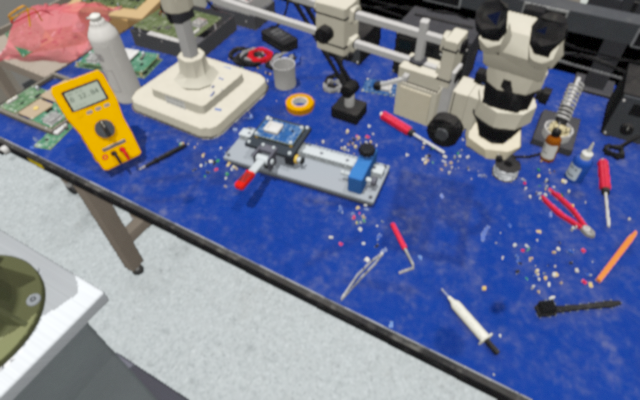

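The top view shows the rail plate at about (200–367, 124–195) px. The red handle is at (252,222), the blue stop at (342,155) and the bumper near (280,168). The hex key is at (405,205) and the tweezers at (390,245).

```bash
cat > h.py <<'E'
import numpy as np,cv2
from station import ctrl
def ray(c,px,z):
    K=c["intrinsics"];T=c["camera_from_world"];R=T[:3,:3];o=-R.T@T[:3,3]
    d=R.T@np.linalg.inv(K)@np.array([px[0],px[1],1.]);return o+d*(z-o[2])/d[2]
def tri(c1,p1,c2,p2):
    A=[];
    for c,p in((c1,p1),(c2,p2)):
        P=c["intrinsics"]@c["camera_from_world"][:3];A+=[p[0]*P[2]-P[0],p[1]*P[2]-P[1]]
    A=np.array(A);return np.linalg.lstsq(A[:,:3],-A[:,3],rcond=None)[0]
def proj(c,p):
    q=c["intrinsics"]@(c["camera_from_world"]@np.r_[p,1])[:3];return q[:2]/q[2]
def blobs(c,lo,hi,roi,amin=30):
    h=cv2.cvtColor(c["color"],cv2.COLOR_RGB2HSV);m=cv2.inRange(h,np.array(lo),np.array(hi))
    k=np.zeros_like(m);x0,y0,x1,y1=roi;k[y0:y1,x0:x1]=m[y0:y1,x0:x1]
    cs,_=cv2.findContours(k,cv2.RETR_EXTERNAL,cv2.CHAIN_APPROX_NONE)
    return sorted([q for q in cs if cv2.contourArea(q)>=amin],key=cv2.contourArea,reverse=True)
def cen(q):
    m=cv2.moments(q);return np.array([m["m10"],m["m01"]])/m["m00"]
E
python3 - <<'E'
from h import *
t=ctrl.camera("top");s=ctrl.camera("scene")
hs=[]
for n,c,r in(("t",t,(235,195,270,245)),("s",s,(225,150,275,200))):
    b=[q for q in blobs(c,(0,120,80),(8,255,255),r)+blobs(c,(170,120,80),(180,255,255),r)]
    for q in b:print(n,"red",cv2.contourArea(q),cen(q),cv2.minAreaRect(q))
    hs.append(cen(b[0]))
p=tri(t,hs[0],s,hs[1]);print("handle tri",p, "top ray",ray(t,hs[0],.07))
bs=[]
for n,c,r in(("t",t,(328,120,360,185)),("s",s,(340,140,385,200))):
    b=blobs(c,(95,140,120),(112,255,255),r)
    for q in b[:2]:print(n,"blue",cv2.contourArea(q),cen(q),cv2.minAreaRect(q))
b=blobs(t,(0,0,120),(180,70,255),(190,110,375,205))
for q in b[:3]:print("plate",cv2.contourArea(q),cv2.minAreaRect(q))
q=np.vstack(b[:6]);hull=cv2.convexHull(q);bx=cv2.approxPolyDP(hull,6,True)[:,0]
for x in bx:print(x,ray(t,x,.022))
cv2.imwrite("pics/z1.png",cv2.resize(t["color"][110:250,185:380,::-1],None,fx=4,fy=4,interpolation=cv2.INTER_CUBIC))
cv2.imwrite("pics/z2.png",cv2.resize(s["color"][105:215,215:400,::-1],None,fx=4,fy=4,interpolation=cv2.INTER_CUBIC))
E
```

```text
t red 131.0 [252.23664122 222.46946565] ((252.248291015625, 222.47930908203125), (21.425735473632812, 7.22495698928833), 85.2363510131836)
s red 115.5 [244.54401154 179.21933622] ((244.62353515625, 179.10589599609375), (6.941774845123291, 20.391464233398438), 40.601295471191406)
handle tri [ 0.43778989 -0.25975314  0.06281726] top ray [ 0.43681466 -0.26028128  0.07      ]
t blue 345.5 [342.32657984 157.1447178 ] ((342.3515319824219, 155.88644409179688), (31.45496368408203, 13.811107635498047), 82.40535736083984)
t blue 65.0 [339.01538462 125.16153846] ((339.3103332519531, 124.7758560180664), (7.613508701324463, 16.341190338134766), 68.19859313964844)
s blue 469.0 [359.24378109 173.00497512] ((359.1294250488281, 172.3121795654297), (15.899462699890137, 38.904300689697266), 22.47943687438965)
s blue 75.0 [379.15555556 152.60444444] ((379.5, 154.0), (9.0, 14.0), 0.0)
plate 5745.0 ((279.1795349121094, 166.12066650390625), (67.9166030883789, 167.5800018310547), 81.63410949707031)
plate 336.5 ((230.3639678955078, 147.40330505371094), (35.38722610473633, 21.135162353515625), 21.370620727539062)
plate 88.5 ((369.7149353027344, 119.48643493652344), (10.964566230773926, 19.103904724121094), 47.72631072998047)
[374 110] [ 0.67464414 -0.51056133  0.022     ]
[358 181] [ 0.5231248 -0.4728087  0.022    ]
[255 204] [ 0.47847032 -0.25878092  0.022     ]
[216 201] [ 0.48599534 -0.17773197  0.022     ]
[198 190] [ 0.50963844 -0.13981909  0.022     ]
[198 145] [ 0.60546776 -0.13798431  0.022     ]
[219 132] [ 0.63280614 -0.18203196  0.022     ]
```

View pics/z1.png

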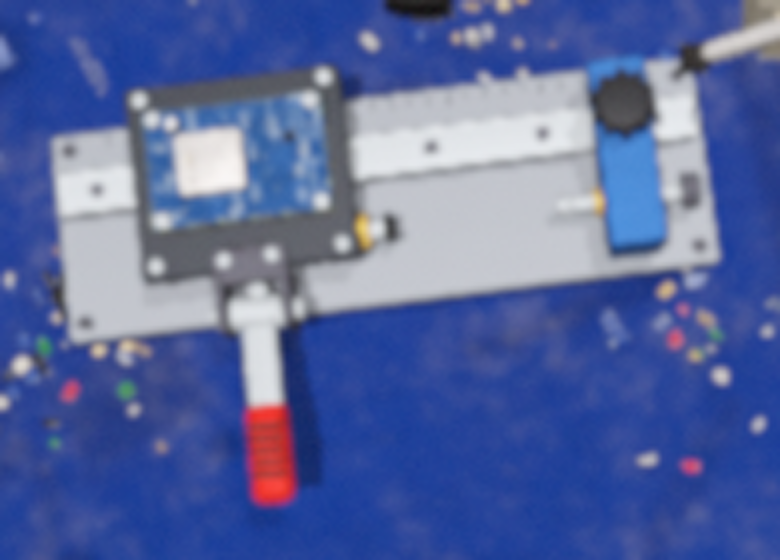

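View pics/z2.png

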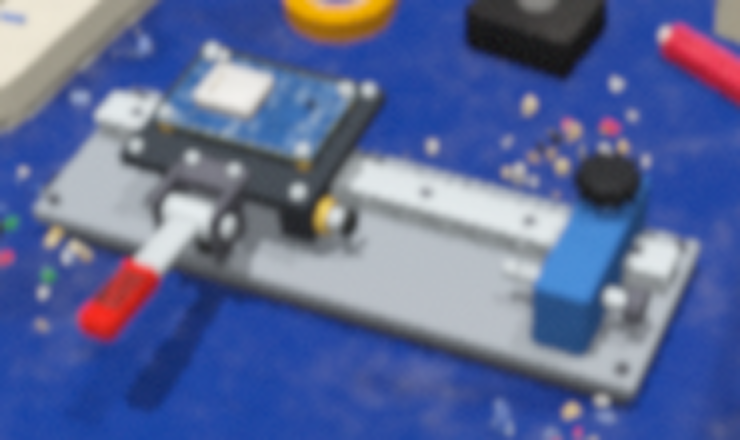

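The zoomed views show the plate corners at top px (198,144.5), (360,124.5), (365,175.5) and (203,195.8). The bumper tip is near (284.5,167), the screw tip near (324,162), and the lever is locked down.

Run:
```python
from h import *
t=ctrl.camera("top");s=ctrl.camera("scene")
P=[ray(t,p,.022) for p in((198,144.5),(360,124.5),(365,175.5),(203,195.8))]
print(np.round(P,3));print([round(np.linalg.norm(P[i]-P[(i+1)%4]),3) for i in range(4)])
c=sum(P)/4
ey=(P[0]+P[3]-P[1]-P[2]);ey/=np.linalg.norm(ey);yaw=np.arctan2(-ey[0],ey[1]);print("yaw",yaw,c)
ex=np.array([ey[1],-ey[0],0])
h=np.array([.4378,-.2598,.063]);loc=lambda p:(np.dot(p-c,ex),np.dot(p-c,ey))
b=ray(t,(284.5,167),.042);sc=ray(t,(324,162),.042)
print("handle",loc(h),"bump",b,loc(b),"screw",sc,loc(sc),"ex",ex,"ey",ey)
print("bump scene",tri(t,(284.5,167),s,(215+352/4,105+218/4)),"screw",tri(t,(324,162),s,(215+503/4,105+268/4)))
```

```text
[[ 0.607 -0.138  0.022]
 [ 0.644 -0.48   0.022]
 [ 0.534 -0.488  0.022]
 [ 0.497 -0.15   0.022]]
[np.float64(0.344), np.float64(0.109), np.float64(0.339), np.float64(0.11)]
yaw 0.10883988597049438 [ 0.57048071 -0.31405446  0.022     ]
handle (np.float64(-0.1260022148690015), np.float64(0.06834588517846352)) bump [ 0.5514274  -0.32186589  0.042     ] (np.float64(-0.019789084594841248), np.float64(-0.005695534452341371)) screw [ 0.56045506 -0.4028255   0.042     ] (np.float64(-0.019609089698835985), np.float64(-0.08715671926541534)) ex [0.99408278 0.10862512 0.        ] ey [-0.10862512  0.99408278  0.        ]
bump scene [ 0.55029336 -0.32266249  0.04893359] screw [ 0.5609081  -0.40350441  0.04206671]
```

```bash
python3 -m pendant '[[[2,-3.5,0],-0.125],[[2,-3.5,0],-0.125],[[2,-3.5,0],-0.125],[[2,-3.5,0],-0.125],[[2,-3.5,0],-0.125],[[2,-3.5,0],-0.125],[[2,-3.5,0],-0.125],[[2,-3.5,0],-0.125],[[2,-3.5,0],-0.125],[[2,-3.5,0],-0.125],[[0.8,-3.5,0],-0.125],[[0.8,-3.5,0],-0.125],[[0.8,-3.5,0],-0.125],[[0.8,-3.5,0],-0.125],[[0.8,-3.5,0],-0.125],[[0.8,-3.5,0],-0.125],[[0.8,-3.5,0],-0.125],[[0.8,-3.5,0],-0.125],[[0.8,-3.5,0],-0.125],[[0.8,-3.5,0],-0.125]]' 0.6 20
```

```text
time_s: 1.97
ee_pos: [0.434, -0.1739, 0.2055]
eef_rot: [3.141, -0.0, 0.351]
force: [1.1, 1.0, 0.3]
grip_width: 0.0562
grip_force: 0.0
```

```bash
python3 -m pendant '[[[0,-3,0],-0.121],[[0,-3,0],-0.121],[[0,-2.7,-2],0],[[0,0,-3],0],[[0,0,-2],0],[[0,0,0],0],[[0,0,0],0]]'
python3 - <<'E'
from h import *
w=ctrl.camera("wrist");cv2.imwrite("pics/w1.png",w["color"][...,::-1])
o=ctrl.get_obs();print(o["ee_pos"],o["eef_rot"])
print("tcp px",proj(w,o["ee_pos"]))
ey=np.array([-.1086,.9941,0])
for lo,hi in(((0,120,80),(8,255,255)),((172,120,80),(180,255,255))):
  for q in blobs(w,lo,hi,(0,0,640,400),200)[:3]:
    r=cv2.minAreaRect(q);print(cv2.contourArea(q),r,ray(w,cen(q),.07))
    print(np.round([ray(w,x,.07) for x in cv2.boxPoints(r)],4).tolist())
E
```

```text
time_s: 2.55
ee_pos: [0.4338, -0.2589, 0.1354]
eef_rot: [-3.141, 0.001, 0.116]
force: [-0.0, 0.0, 0.1]
grip_width: 0.0562
grip_force: 0.0
[ 0.43440927 -0.25909295  0.13654646] [ 3.14103469e+00 -6.67491044e-04  1.16079416e-01]
tcp px [316.31283364 239.00332474]
1669.0 ((317.9999694824219, 200.99996948242188), (65.99998474121094, 25.999996185302734), 90.0) [ 0.43871791 -0.25970566  0.07      ]
[[0.4609, -0.2481, 0.07], [0.4629, -0.2659, 0.07], [0.4153, -0.2719, 0.07], [0.4131, -0.2533, 0.07]]
```

View pics/w1.png

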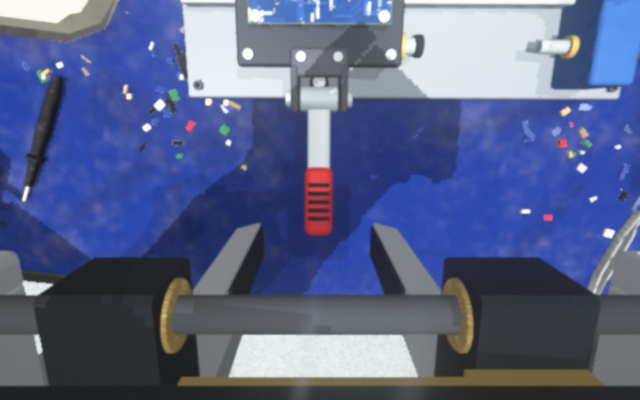

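The wrist view shows the handle aligned between the open fingers, centred at about (318,201) px. That gives (0.438, −0.260), which agrees with the earlier measurement. I'll descend and pinch.

```bash
python3 -m pendant '[[[0.3,0,-3],0],[[0,-0.1,-3],0],[[0,0,-2],0],[[0,0,-1],0],[[0,0,0],0],[[0,0,0],0]]' && python3 -m pendant '[[[0,0,0],0],[[0,0,0],0],[[0,0,0],0],[[0,0,0],0],[[0,0,0],0],[[0,0,0],0]]' 0 20
```

```text
time_s: 3.1
ee_pos: [0.4378, -0.2603, 0.0469]
eef_rot: [3.14, -0.001, 0.116]
force: [-0.3, -0.4, 1.2]
grip_width: 0.0563
grip_force: 0.0
time_s: 3.6
ee_pos: [0.437, -0.26, 0.0457]
eef_rot: [3.142, -0.0, 0.116]
force: [-1.0, 6.3, 1.6]
grip_width: 0.0199
grip_force: 7.4
```

```bash
python3 -m pendant '[[[0,0,0.4],0],[[0.1,0,0.5],0],[[0.1,0,0.4],0],[[0.2,0.05,0.5],0],[[0.2,0,0.5],0],[[0.2,0.05,0.4],0],[[0.3,0,0.5],0],[[0.3,0.05,0.5],0],[[0.4,0.05,0.4],0],[[0.4,0.05,0.4],0],[[0,0,0],0],[[0,0,0],0]]'
python3 - <<'E'
from h import *
t=ctrl.camera("top");cv2.imwrite("pics/l1.png",t["color"][...,::-1])
w=ctrl.camera("wrist");cv2.imwrite("pics/w2.png",w["color"][...,::-1])
o=ctrl.get_obs();print(o["ee_pos"],o["force"],o["moment"],o["grip_width"],o["grip_force"])
E
```

```text
time_s: 4.6
ee_pos: [0.4604, -0.258, 0.092]
eef_rot: [3.139, -0.003, 0.116]
force: [1.9, 1.3, 11.3]
grip_width: 0.0198
grip_force: 20.0
[ 0.4603875  -0.25804036  0.09196053] [2.20086533 1.521216   9.77019887] [ 0.33562656 -0.36941487 -0.02348427] 0.019623646329656422 20.001929998397827
```

View pics/w2.png

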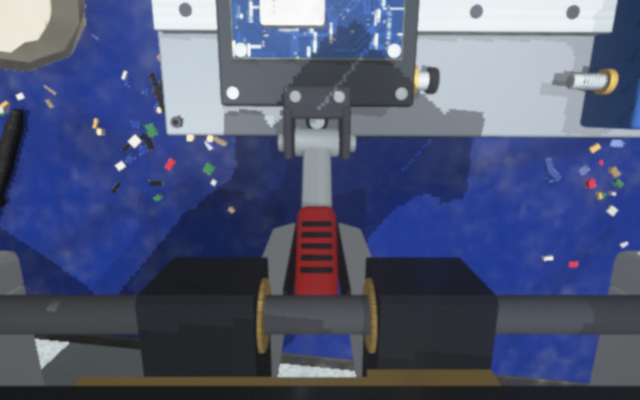

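The lever is up, gripped at (318,250) px, and the carriage hasn't moved. Next I'll roll it right, stopping short of the screw.

```bash
python3 -m pendant '[[[0.1,0,0.3],0],[[0.02,-0.2,0],0],[[0.05,-0.5,0],0],[[0.05,-0.5,0],0],[[0.06,-0.5,0],0],[[0.05,-0.5,0],0],[[0.06,-0.5,0],0],[[0.05,-0.5,0],0],[[0.06,-0.5,0],0],[[0.05,-0.5,0],0],[[0.06,-0.5,0],0],[[0.05,-0.5,0],0],[[0.06,-0.5,0],0],[[0.05,-0.5,0],0],[[0.05,-0.5,0],0],[[0.03,-0.3,0],0],[[0.02,-0.2,0],0],[[0,0,0],0],[[0,0,0],0]]'
```

```text
time_s: 6.28
ee_pos: [0.4685, -0.3295, 0.0931]
eef_rot: [3.141, -0.002, 0.116]
force: [7.0, -0.6, -7.0]
grip_width: 0.0197
grip_force: 20.0
```

```bash
python3 -m pendant '[[[-0.1,0,-0.25],0],[[0.02,-0.2,0],0],[[0.02,-0.2,0],0],[[0.02,-0.2,0],0],[[0,0,0],0],[[0,0,0],0]]'; python3 -m pendant '[[[0.02,-0.2,0],0],[[0,0,0],0]]';  python3 -m pendant '[[[0.02,-0.2,0],0],[[0,0,0],0]]'
```

```text
time_s: 6.78
ee_pos: [0.4685, -0.3362, 0.092]
eef_rot: [3.139, -0.003, 0.116]
force: [4.7, 0.4, 5.4]
grip_width: 0.0201
grip_force: 20.0
time_s: 6.95
ee_pos: [0.4686, -0.338, 0.0919]
eef_rot: [3.14, -0.003, 0.116]
force: [4.7, 0.6, 6.2]
grip_width: 0.0196
grip_force: 20.0
time_s: 7.12
ee_pos: [0.4688, -0.3398, 0.0919]
eef_rot: [3.14, -0.003, 0.116]
force: [4.2, 1.8, 6.9]
grip_width: 0.0204
grip_force: 20.0
```

```bash
for i in 1 2; do python3 -m pendant '[[[0.01,-0.1,0],0],[[0,0,0],0],[[0,0,0],0]]'|grep -E 'pos|^force'; done
```

```text
ee_pos: [0.4688, -0.3404, 0.0919]
force: [3.3, 3.5, 6.7]
ee_pos: [0.4689, -0.3412, 0.0919]
force: [4.1, 5.7, 7.6]
```

```bash
python3 -m pendant '[[[0.01,-0.1,0],0],[[0,0,0],0],[[0,0,0],0]]'|grep -E 'pos|^force'; python3 -m pendant '[[[0.01,-0.1,0],0],[[0,0,0],0],[[0,0,0],0]]'|grep -E 'pos|^force'
```

```text
ee_pos: [0.469, -0.3421, 0.0919]
force: [3.2, 6.6, 8.1]
ee_pos: [0.4691, -0.343, 0.0919]
force: [3.7, 7.5, 7.9]
```

```bash
python3 -m pendant '[[[0.01,-0.1,0],0],[[0,0,0],0],[[0,0,0],0]]'|grep -E 'pos|^force'; python3 -m pendant '[[[0.01,-0.1,0],0],[[0,0,0],0],[[0,0,0],0]]'|grep -E 'pos|^force'
```

```text
ee_pos: [0.4692, -0.3439, 0.0919]
force: [3.1, 8.5, 8.5]
ee_pos: [0.4693, -0.3447, 0.0919]
force: [2.4, 8.1, 9.2]
```

```bash
python3 -m pendant '[[[0.01,-0.1,0],0],[[0,0,0],0],[[0,0,0],0]]'|grep -E 'pos|^force'
```

```text
ee_pos: [0.4694, -0.3456, 0.0918]
force: [3.1, 10.0, 9.7]
```

```bash
python3 -m pendant '[[[0.01,-0.1,0],0],[[0,0,0],0],[[0,0,0],0]]'|grep -E 'pos|^force'
```

```text
ee_pos: [0.4694, -0.3464, 0.0918]
force: [3.0, 11.6, 9.7]
```

```bash
python3 -m pendant '[[[0,-0.05,0],0],[[0,0,0],0],[[0,0,0],0]]'|grep -E 'pos|^force'
```

```text
ee_pos: [0.4694, -0.3465, 0.0917]
force: [1.7, 14.6, 11.0]
```

```bash
python3 -m pendant '[[[0,-0.05,0],0],[[0,0,0],0],[[0,0,0],0]]'|grep -E 'pos|^force'
```

```text
ee_pos: [0.4693, -0.3467, 0.0917]
force: [0.9, 15.9, 11.3]
```

The force has risen to 15.9 N with almost no motion, so the bumper is bottomed. I'll hold it there and lower the lever along its arc.

```bash
python3 -m pendant '[[[-0.2,-0.02,-0.2],0],[[-0.2,-0.02,-0.2],0],[[-0.2,-0.02,-0.2],0],[[-0.2,-0.02,-0.2],0],[[0,0,0],0]]'|grep -E 'pos|^force'
```

```text
ee_pos: [0.4606, -0.3475, 0.0828]
force: [0.9, 13.4, 7.1]
```

```bash
python3 -m pendant '[[[-0.15,-0.02,-0.25],0],[[-0.15,-0.02,-0.25],0],[[-0.15,-0.02,-0.25],0],[[-0.15,-0.01,-0.25],0],[[0,0,0],0]]'|grep -E 'pos|^force'
```

```text
ee_pos: [0.4539, -0.3482, 0.0722]
force: [-2.2, 12.7, 3.5]
```

```bash
python3 -m pendant '[[[-0.1,-0.07,-0.25],0],[[-0.1,-0.01,-0.25],0],[[-0.1,-0.01,-0.25],0],[[-0.05,-0.01,-0.25],0],[[0,0,0],0]]'|grep -E 'pos|^force'
```

```text
ee_pos: [0.4497, -0.3487, 0.0614]
force: [-4.7, 14.7, 1.3]
```

```bash
python3 -m pendant '[[[-0.05,-0.04,-0.25],0],[[-0.05,-0.01,-0.25],0],[[0,0,0],0]]'|grep -E 'pos|^force'
```

```text
ee_pos: [0.4485, -0.3489, 0.0561]
force: [-4.4, 14.5, -2.0]
```

```bash
python3 -m pendant '[[[-0.05,-0.02,-0.25],0],[[0,-0.01,-0.25],0],[[0,-0.01,-0.25],0],[[0,0,-0.25],0],[[0,0,0],0],[[0,0,0],0]]'|grep -E 'pos|^force'
```

```text
ee_pos: [0.4477, -0.349, 0.0458]
force: [-5.9, 15.5, -4.0]
```

```bash
python3 -m pendant '[[[0,0,-0.1],0],[[0,0,-0.1],0],[[0,0,0],0],[[0,0,0],0]]'|grep -E 'pos|^force'
```

```text
ee_pos: [0.4477, -0.349, 0.0441]
force: [-7.4, 16.8, -0.7]
```

```bash
python3 -m pendant '[[[0,0,-0.1],0],[[0,0,-0.1],0],[[0,0,0],0],[[0,0,0],0]]'|grep -E 'pos|^force'
```

```text
ee_pos: [0.4479, -0.3492, 0.0435]
force: [-12.2, 20.1, 14.7]
```

```bash
python3 -m pendant '[[[0,0,-0.1],0],[[0,0,-0.1],0],[[0,0,0],0],[[0,0,0],0]]'|grep -E 'pos|^force'
```

```text
ee_pos: [0.4484, -0.3493, 0.0424]
force: [-13.1, 23.0, 22.6]
```

```bash
python3 -m pendant '[[[0,0.05,0.2],0],[[0,0.05,0.2],0],[[0,0.05,0.1],0],[[0,0,0],0],[[0,0,0],0]]'|grep -E 'pos|^force'
```

```text
ee_pos: [0.4485, -0.3486, 0.0454]
force: [-0.5, 8.5, -6.8]
```

```bash
python3 -m pendant '[[[0,0,0],0],[[0,0,0],0],[[0,0,0],0],[[0,0,0],0],[[0,0,0],0],[[0,0,0],0]]' 0.6
```

```text
time_s: 13.53
ee_pos: [0.4495, -0.3506, 0.0471]
eef_rot: [3.141, -0.0, 0.116]
force: [0.1, -0.7, -0.4]
grip_width: 0.0551
grip_force: 0.0
```

```bash
python3 -m pendant '[[[0,0,1.5],0],[[0,0,3],0],[[0,0,3],0],[[0,0,2],0],[[-1,0,1],0],[[0,0,0],0],[[0,0,0],0]]'
python3 - <<'E'
from h import *
w=ctrl.camera("wrist");cv2.imwrite("pics/w3.png",w["color"][...,::-1])
t=ctrl.camera("top");s=ctrl.camera("scene");hs=[]
a=cv2.resize(t["color"][110:250,185:380,::-1],None,fx=4,fy=4,interpolation=cv2.INTER_CUBIC);cv2.imwrite("pics/z3.png",a)
for lo,hi in(((0,120,80),(8,255,255)),((172,120,80),(180,255,255))):
  for q in blobs(w,lo,hi,(0,0,640,300),200)[:2]:
    r=cv2.minAreaRect(q);print(cv2.contourArea(q),r,ray(w,cen(q),.07))
E
```

```text
time_s: 14.12
ee_pos: [0.4395, -0.3505, 0.152]
eef_rot: [3.141, -0.0, 0.115]
force: [-0.6, -0.4, -0.6]
grip_width: 0.0564
grip_force: 0.0
1480.0 ((314.5, 190.0), (62.0, 25.0), 90.0) [ 0.44858951 -0.34827158  0.07      ]
585.5 ((550.869384765625, 149.43301391601562), (62.71154022216797, 10.451921463012695), 56.8886604309082) [ 0.49843678 -0.51590392  0.07      ]
```

View pics/w3.png

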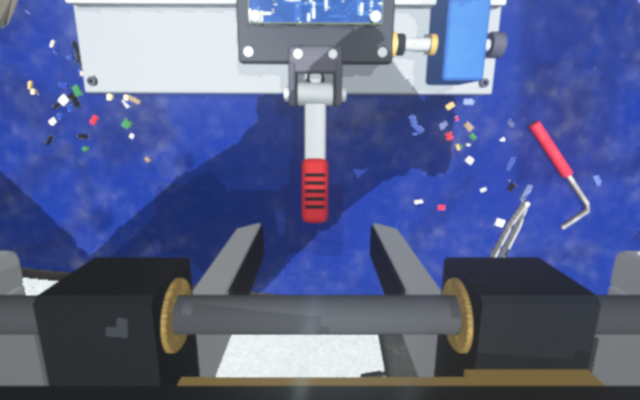

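The wrist view shows the bumper against the screw at (410,43) px, the lever down and locked at (315,190), and the hex key and tweezers in place. The gripper is clear of everything, so I'm handing in.

```bash
python3 -c "
from station import ctrl
print(ctrl.hand_in())"
```

```text
the job is handed in; nothing more can be done
None
```

The job is handed in: I flicked the brake lever up, rolled the carriage gently until the bumper was fully pressed in, and pushed the lever down to its solid stop; after I let go the last image showed no slip, at about 14 s of the 48 s allowed, though the hand-in returned no verdict.

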